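# Sort the full coin box from the empty one by feel

## Robot

A 6-joint arm with a two-finger parallel gripper is mounted at the origin on a cart in front of the work surface, level with it; the furniture and walls round the work are solid. World frame = base frame: x ahead of the robot, y to its left, z up, the work surface at z = 0. Lengths are in m, angles in rad, forces in N, time in s.
With the tool pointing down it reaches from about 0.275 to 0.85 m from the base axis. Payload 5.2 kg.
Tool frame: the origin (TCP) lies midway between the tips of the shut fingers; the grasp point (between the pads) lies 19 mm behind it; z points along the fingers, y is the line along which they close (so a half turn about z gives the same grasp; the last joint's range is limited). The gripper opens to 85 mm and grips with 20 to 120 N. Pads are 22 mm wide; open, the fingers measure 114 mm over their backs; the gripper's body (76 mm by 85 mm) begins 54 mm behind the grasp point. The pads swing forward as they close: fully open they stand 13 mm farther back than shut.
Start: joints at [1.13, 0.259, 1.535, -0, 1.348, -0.203], TCP at [0.13, 0.535, 0.231] pointing down, gripper open.
Joint ranges: [-3.14, 3.14], [-0.91, 2.08], [0.19, 2.58], [-1.22, 4.36], [0.22, 2.71], [-3.12, 3.12]. Speed limits (rad/s): [2.57, 2.57, 3.14, 3.14, 3.14, 3.14].

## Interface

Orientations are given as [roll, pitch, yaw] about the fixed x, y, z axes, in that order (R = Rz(yaw) Ry(pitch) Rx(roll)).
In Python, from cell import env gives the robot as it stands. The module is installed in compiled form; this text tells all that it offers.
- The arm moves only by the tool apply_moves, never from a script. Its argument "rows" is a list that holds one entry, the list of rows, each a list of 5 numbers: the closure, from -1 (fully open) to 1 (shut), then the shift along the world's x, y, z as a fraction of full scale, then the turn about the world's z as a fraction of full scale. A call has 1 to 5 rows; each row shifts and turns the commanded pose from where the row before left it; what a row does not reach is not made up. Full scale, the value 1, is 40 mm for a shift and 0.12 rad for a turn. A row lasts 1/12 s, in which the tool goes at most 41.7 mm and 7.16 degrees, less where a joint would pass 70% of its speed; a pose out of reach is approached as far as the arm can. A call with a number of a shift or a turn outside -1 to 1 is refused whole. A call with a gripper value outside its range is refused whole. The fingers move at their own pace and stop on an object; "newtons" is the grip in N (left out, the last holds). Time passes only in rows, so rows that do not move let the fingers close. It gives the time, the measured TCP pose, the force, the opening and the grip force at its end, in the units of the state.
- env.get_state(): the state, without advancing time (a new reading comes with each control period).
- env.read_camera(name): name is "scene" or "top" or "wrist"; returns a dict with "image" (400x640x3 uint8, red, green, blue), "camera_matrix" (3x3 intrinsics, pixels), "R" (3x3) and "t" (3): a world point X has camera coordinates R X + t. Camera axes: x right, y down, z forward; pixel columns grow to the right and rows downward; lengths in m; the calibration is good to about 2 mm. A picture is of the moment at which its call begins. There is no depth.
- env.sign_off(): hands the job in; it is judged then, once.
The state is a dict: "time_s": time; "joints": joint angles; "qd": joint speeds; "effort": joint torques, N m; "position": TCP position; "tcp_rot": TCP orientation; "force": force on the tool from outside, world axes, zero at the start; "wrist_torque": the same for the moment, N m; "width": opening from 0.0 (shut) to 1.0 (fully open); "gripper_force": force on a finger pad.
Only numpy, scipy, OpenCV 4.12 (cv2) and the standard library are available. Lean on these libraries where they do the work, as an engineer would, in place of code of your own. Each camera call takes 0.05 s, during which the arm holds its last target. There are 200 camera calls.

## Task

The two grey steel coin boxes look alike, but one is full and the other empty. Before sliding either away, lift a box slightly by its handle end, its far end staying on the table, to feel its weight; then slide the full box along the table into the bay with the high back plate and the empty one into the bay with the low back plate, far end first, each gently home against its back plate. Never lift a box off the table or stand it steeply on end, do not ram the boxes into the bays, and leave the other things where they are.

Things in the scene. Friction and masses are not known exactly. Their poses are not given: they have to be found in the camera images.
- coin_box_1: closed plain grey steel coin box, 100 long (its x) x 64 wide (y) x 60 mm high, pull handle at its -x end (towards the robot at the start). Origin: centre of the underside; x runs from handle end to plain far end. The two boxes look alike, either may be full: full 0.73 to 0.87 kg in all, empty 0.17 kg, weight near the middle. Friction on the table about 0.6, varying by a fifth.
- coin_box_2: closed plain grey steel coin box, 100 long (its x) x 64 wide (y) x 60 mm high, pull handle at its -x end (towards the robot at the start). Origin: centre of the underside; x runs from handle end to plain far end. The two boxes look alike, either may be full: full 0.73 to 0.87 kg in all, empty 0.17 kg, weight near the middle. Friction on the table about 0.6, varying by a fifth.
- coin_box_1_bar (a point): coin_box_1: middle of its handle's round grip bar, 96 mm from the box's origin towards -x, 46 mm up. Bar 60 mm wide (y), 8 mm thick, an arm at each end, 42 mm free between bar and box. Lifting here tips the box about its far bottom edge, 146 mm away with about 0.35 of its weight (grip friction adds up to 2 N). Gripped lightly (20 N) the bar turns in the fingers; gripped hard it does not, and the whole box is lifted.
- coin_box_2_bar (a point): coin_box_2: middle of its handle's round grip bar, 96 mm from the box's origin towards -x, 46 mm up. Bar 60 mm wide (y), 8 mm thick, an arm at each end, 42 mm free between bar and box. Lifting here tips the box about its far bottom edge, 146 mm away with about 0.35 of its weight (grip friction adds up to 2 N). Gripped lightly (20 N) the bar turns in the fingers; gripped hard it does not, and the whole box is lifted.
- coin_box_1_nose (a point): middle of the bottom edge of the plain far end of coin_box_1, 50 mm from its origin towards +x
- coin_box_2_nose (a point): middle of the bottom edge of the plain far end of coin_box_2, 50 mm from its origin towards +x
- full_bay: bay for the FULL box: fixed grey sheet-steel bay, open to the robot (-x): side walls 32 mm high, 70 mm apart, 70 mm forward of the back plate, then flared lips to 90 mm. No floor. Origin: at table height, middle of the back plate's front face, where the box's far end comes to rest; x points into the plate. Its back plate is high, 130 mm, standing well above the box.
- empty_bay: bay for the EMPTY box: fixed grey sheet-steel bay, open to the robot (-x): side walls 32 mm high, 70 mm apart, 70 mm forward of the back plate, then flared lips to 90 mm. No floor. Origin: at table height, middle of the back plate's front face, where the box's far end comes to rest; x points into the plate. Its back plate is low, 40 mm, lower than the box.
- folding_table: the blue table on which everything stands; its top is at z = 0 (the origin lies on the floor under it)
- torch: bystander: black torch standing upright, 44 mm across, 123 mm high; origin under its centre
- drain_coupling: bystander: white pipe coupling standing, 42 mm across, 50 mm high; origin under its centre
- tape_roll: bystander: roll of black tape lying flat on the right, 62 mm across, 19 mm high; origin under its centre

How it is judged:
By the outcome, as a careful person would: the job done as asked, in the order asked, and still so for the second after the job is handed in, with the robot touching nothing.
It also fails if it takes over 72 s, if anything falls off the work surface, if the arm or the gripper's body presses on something with over 40 N, if the wrist force passes 120 N, or if a joint passes its speed limit or range.

## Working session

There is one attempt and no reset: what is moved stays moved. The work goes in short steps, Python scripts to look and compute and a tool call to move; the robot and the scene stay as the last step left them, time stands still between calls to the robot, and variables do not carry over. Pictures are saved under pics/ and viewed, at most 11 in all, crops included, and the job is handed in when it is done.

Besides the shell and the picture viewer there is one more tool, called after "Request:" by a JSON object that holds its "api" and its "payload". apply_moves: Moves the arm, as the interface text tells. Its arguments: {"type":"object","properties":{"rows":{"type":"array","items":{"type":"array","items":{"type":"array","items":{"type":"number","minimum":-1,"maximum":1}}}},"newtons":{"type":"number"}},"required":["rows"]}

```bash
mkdir -p pics; cat > h.py <<'E'
from cell import env
import numpy as np, cv2
def ray(c,u,v,z):
    K,R,t=map(np.array,(c["camera_matrix"],c["R"],c["t"])); t=t.ravel()
    d=R.T@np.linalg.solve(K,[u,v,1]); o=-R.T@t
    return o+d*(z-o[2])/d[2]
def proj(c,X):
    p=np.array(c["camera_matrix"])@(np.array(c["R"])@np.array(X)+np.array(c["t"]).ravel()); return p[:2]/p[2]
def snap(n,f):
    c=env.read_camera(n); cv2.imwrite(f"pics/{f}.png",c["image"][:,:,::-1]); return c
E
python3 - <<'E'
from h import *
for n in("scene","top"):
    c=snap(n,n+"0"); print(n,np.round(-np.array(c["R"]).T@np.array(c["t"]).ravel(),3))
print(env.get_state())
E
```

```text
scene [ 0.1   -0.981  0.774]
top [ 0.294 -0.077  1.325]
{'time_s': 0.1, 'joints': array([ 1.13020513e+00,  2.59291152e-01,  1.53596546e+00,  1.76121425e-05,
        1.34801261e+00, -2.02794803e-01]), 'qd': array([-0.00069284, -0.00342903, -0.00121058,  0.00133747,  0.00174596,
        0.00093041]), 'effort': array([ 7.48728726e-04, -4.46968281e+01, -2.91247773e+01, -5.38599488e-04,
        6.32793133e-03, -1.27255667e-06]), 'position': array([0.1293217 , 0.5340944 , 0.23054979]), 'tcp_rot': array([-3.13995390e+00, -3.54492417e-04,  2.90379207e+00]), 'force': array([-0.26273018,  0.15353598,  0.17888528]), 'wrist_torque': array([-0.02586313,  0.02560622,  0.01152011]), 'gripper_force': 0.0, 'width': 0.9989089175199092}
```

View pics/top0.png

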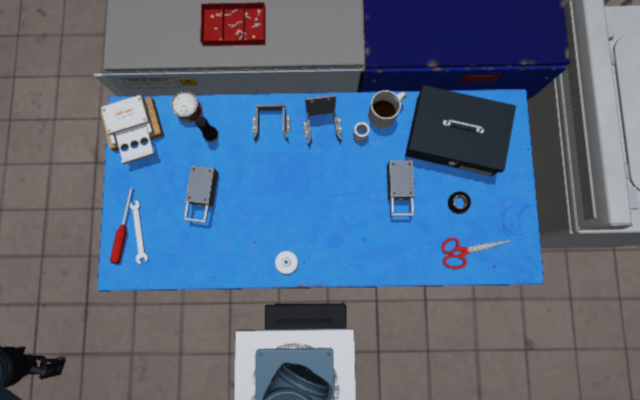

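View pics/scene0.png

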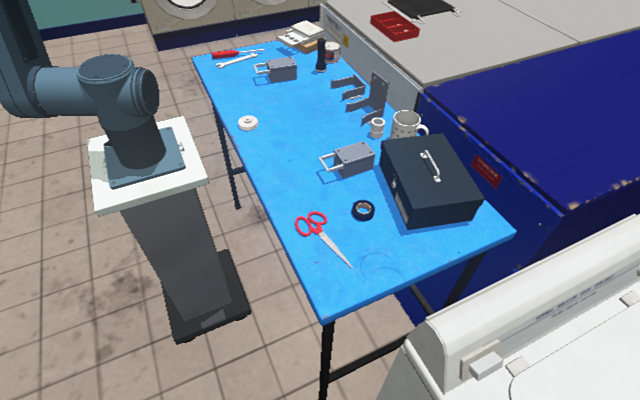

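The top view shows box A on the left at about (200,190) with its handle at (196,219), and box B on the right at (401,178) with its handle at (402,213). The low bay is at (270,118) and the high bay at (322,120), so the high one is on the right. Next I'll enlarge the working area to get pixel positions.

```bash
python3 - <<'E'
from h import *
im=cv2.imread("pics/top0.png")
cv2.imwrite("pics/crop0.png",cv2.resize(im[85:155,235:375],None,fx=5.5,fy=5.5,interpolation=cv2.INTER_CUBIC))
cv2.imwrite("pics/crop1.png",np.hstack([cv2.resize(im[155:230,170:230],None,fx=6,fy=6,interpolation=cv2.INTER_CUBIC),cv2.resize(im[150:225,370:430],None,fx=6,fy=6,interpolation=cv2.INTER_CUBIC)]))
c=env.read_camera("top"); print(np.array(c["camera_matrix"]))
hsv=cv2.cvtColor(im,cv2.COLOR_BGR2HSV)
m=((hsv[:,:,1]<90)&(hsv[:,:,2]>70)&(hsv[:,:,2]<160)).astype(np.uint8)
m=cv2.morphologyEx(m,cv2.MORPH_OPEN,np.ones((9,9)))
for (x0,x1) in((170,230),(370,430)):
    s=np.zeros_like(m); s[150:225,x0:x1]=m[150:225,x0:x1]
    cs,_=cv2.findContours(s,0,2); k=max(cs,key=cv2.contourArea); r=cv2.minAreaRect(k); b=cv2.boxPoints(r)
    print(r); P=np.array([ray(c,*p,0.06) for p in b]); print(P.round(4),P.mean(0).round(4))
E
```

```text
[[478.49308383   0.         317.13797329]
 [  0.         478.49308383 193.04647764]
 [  0.           0.           1.        ]]
((199.50001525878906, 184.50001525878906), (22.978487014770508, 36.599220275878906), 8.972625732421875)
[[0.495  0.286  0.06  ]
 [0.5942 0.2736 0.06  ]
 [0.5831 0.2116 0.06  ]
 [0.4843 0.2248 0.06  ]] [0.5391 0.249  0.06  ]
((401.0, 178.5), (35.0, 22.0), 90.0)
[[ 0.5948 -0.2666  0.06  ]
 [ 0.5938 -0.3261  0.06  ]
 [ 0.4978 -0.3215  0.06  ]
 [ 0.4988 -0.2627  0.06  ]] [ 0.5463 -0.2942  0.06  ]
```

View pics/crop0.png

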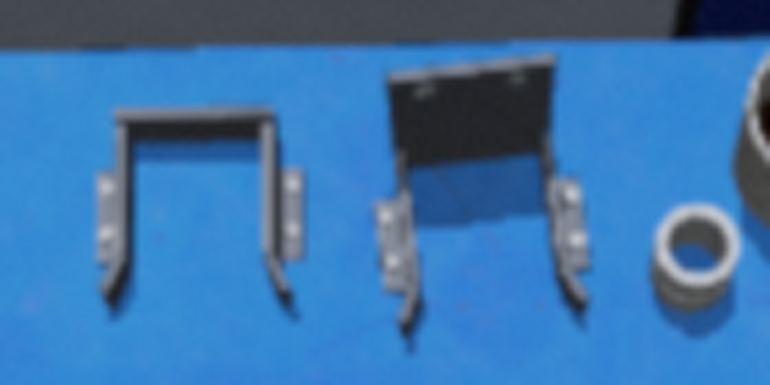

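View pics/crop1.png

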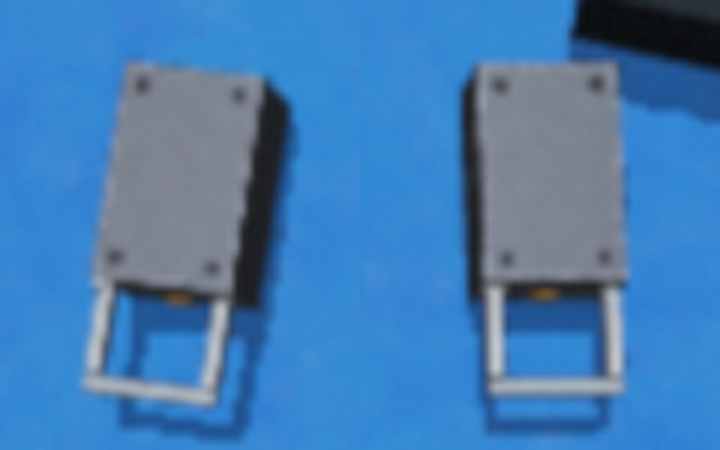

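The crops give clear pixel positions. In the bay crop, the low plate's front bottom edge is at row 143 between columns 135 and 263. The high plate's bottom edge runs (412,166)–(545,153), with the flared lips pointing towards the robot. In the box crop, the lid corners and bars of both boxes are sharp: bar A runs (83,385)–(215,400) and bar B (489,388)–(624,388).

```bash
python3 - <<'E'
from h import *
c=env.read_camera("top")
def q(x,y,f,ox,oy,z): return ray(c,(x+.5)/f-.5+ox,(y+.5)/f-.5+oy,z)[:2]
def show(n,pts,f,ox,oy,z):
    P=np.array([q(*p,f,ox,oy,z) for p in pts]); print(n,P.round(4).tolist(),'mean',P.mean(0).round(4)); return P
for n,ox,oy,dx,top,bar in(("A",170,155,0,[(127,63),(265,77),(235,295),(95,280)],[(83,385),(215,400)]),("B",370,150,360,[(478,65),(617,65),(628,282),(482,282)],[(489,388),(624,388)])):
    T=show(n+"top",[(x-dx,y) for x,y in top],6,ox,oy,.06)
    d=(T[0]+T[1]-T[2]-T[3])/2; print("yaw",np.degrees(np.arctan2(d[1],d[0])),"len",np.linalg.norm(d),"wid",np.linalg.norm(T[0]-T[1]))
    show(n+"bar",[(x-dx,y) for x,y in bar],6,ox,oy,.046)
for n,top,zt,bot,wl in(("low",[(117,122),(272,122)],.04,[(133,143),(263,143)],[(132,140),(128,255),(263,140),(266,250)]),("high",[(390,80),(554,66)],.13,[(412,166),(545,153)],[(405,160),(416,275),(543,150),(556,265)])):
    show(n+"platetop",top,5.5,235,85,zt); B=show(n+"platebot",bot,5.5,235,85,0)
    W=show(n+"walls",wl,5.5,235,85,.032)
    for a,b in((0,1),(2,3)): d=W[a]-W[b]; print("yaw",np.degrees(np.arctan2(d[1],d[0])))
    d=B[0]-B[1];print("plate yaw",np.degrees(np.arctan2(d[1],d[0]))-90)
E
```

```text
Atop [[0.5929, 0.2743], [0.5853, 0.2115], [0.4859, 0.2228], [0.4937, 0.2857]] mean [0.5395 0.2486]
yaw -6.525178663323799 len 0.0999774538582792 wid 0.06320249328477033
Abar [[0.4483, 0.2936], [0.4405, 0.234]] mean [0.4444 0.2638]
Btop [[0.5965, -0.2647], [0.5954, -0.3273], [0.4961, -0.3274], [0.4972, -0.2624]] mean [ 0.5463 -0.2955]
yaw -0.6337284437176369 len 0.09929607980426841 wid 0.06266964907855754
Bbar [[0.4513, -0.2656], [0.4503, -0.326]] mean [ 0.4508 -0.2958]
lowplatetop [[0.7628, 0.101], [0.7613, 0.0216]] mean [0.762  0.0613]
lowplatebot [[0.7656, 0.098], [0.7644, 0.0294]] mean [0.765  0.0637]
lowwalls [[0.7559, 0.0943], [0.6945, 0.096], [0.7546, 0.0269], [0.6959, 0.0255]] mean [0.7252 0.0607]
yaw -1.5996165916627474
yaw 1.3218603904007271
plate yaw -1.0659302410530387
highplatetop [[0.7485, -0.0416], [0.754, -0.12]] mean [ 0.7512 -0.0808]
highplatebot [[0.7503, -0.0489], [0.7561, -0.1189]] mean [ 0.7532 -0.0839]
highwalls [[0.7425, -0.046], [0.6813, -0.0509], [0.7466, -0.1169], [0.6853, -0.1222]] mean [ 0.7139 -0.084 ]
yaw 4.538432162883623
yaw 4.974943374271206
plate yaw 4.766369949857847
```

Request:
{"api": "apply_moves", "payload": {"rows": [[[0.2,0.65,-0.565,0,-1],[0.2,0.65,-0.565,0,-1],[0.2,0.65,-0.565,0,-1],[0.2,0.65,-0.565,0,-1],[0.2,0.65,-0.565,0,-1]]], "newtons": 20}}

```text
time_s: 0.62
position: [0.2602, 0.4203, 0.2312]
tcp_rot: [-3.141, 0.0, 2.299]
force: [0.6, -0.1, -0.7]
width: 0.397
gripper_force: 0.0
```

Request:
{"api": "apply_moves", "payload": {"rows": [[[0.2,0.65,-0.565,0,-1],[0.2,0.65,-0.565,0,-1],[0.2,0.65,-0.565,0,-1],[0.2,0.65,-0.565,0,-1],[0.2,0.65,-0.565,0,-1]]]}}

```text
time_s: 1.03
position: [0.3905, 0.3071, 0.2313]
tcp_rot: [-3.142, -0.0, 1.698]
force: [0.2, 1.1, -0.2]
width: 0.401
gripper_force: 0.0
```

Request:
{"api": "apply_moves", "payload": {"rows": [[[0.2,0.65,-0.565,-0.5,-1],[0.2,0.65,-0.565,-0.5,-1],[0.2,0,0,-0.5,-0.13],[0.2,0,0,0,0],[0.2,0,0,0,0]]]}}

```text
time_s: 1.45
position: [0.4406, 0.2628, 0.1704]
tcp_rot: [-3.138, 0.001, 1.448]
force: [-0.6, -0.2, 1.3]
width: 0.399
gripper_force: 0.0
```

```bash
python3 - <<'E'
from h import *
c=snap("wrist","w1"); s=env.get_state(); print(s["position"],s["tcp_rot"],s["width"],s["force"])
print(-np.array(c["R"]).T@np.array(c["t"]).ravel())
E
```

```text
[0.44108599 0.26362452 0.17158855] [-3.14062108e+00  5.74209117e-05  1.44933318e+00] 0.4017544914189946 [ 0.39222038 -0.48596417 -0.57235515]
[0.4505703  0.33189015 0.31329527]
```

View pics/w1.png

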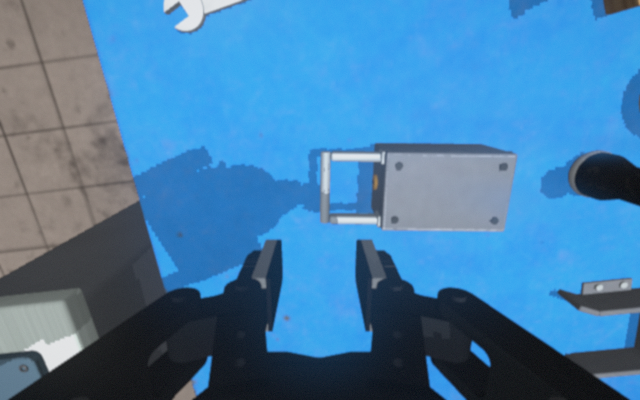

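The wrist view shows bar A from (326,153) to (325,222), with the lid corners at (388,153), (517,153), (505,231) and (383,228).

```bash
python3 - <<'E'
from h import *
c=env.read_camera("wrist")
P=[ray(c,*p,.046)[:2] for p in((326,153),(325,222))];print(np.round(P,4),np.mean(P,0))
P=np.array([ray(c,*p,.06)[:2] for p in((388,153),(517,153),(505,231),(383,228))]);d=P[1]+P[2]-P[0]-P[3];print(P.round(4),P.mean(0),np.degrees(np.arctan2(d[1],d[0])))
t=env.read_camera("top")
for n,u,v,z in(("coupling",361.7,128.6,.05),("torch",203,116,.12),("torchbase",210,134,0)): print(n,ray(t,u,v,z).round(3))
E
```

```text
[[0.4513 0.2899]
 [0.4436 0.2311]] [0.44744937 0.2605321 ]
[[0.4983 0.2864]
 [0.596  0.2745]
 [0.5891 0.2109]
 [0.4903 0.2255]] [0.54343949 0.24935139] -7.688524189574331
coupling [ 0.69  -0.194  0.05 ]
torch [0.711 0.229 0.12 ]
torchbase [0.698 0.238 0.   ]
```

Request:
{"api": "apply_moves", "payload": {"rows": [[[0.2,0.12,-0.04,-0.7,0],[0.2,0,0,-0.7,0],[0.2,0,0,-0.7,0],[0.2,0,0,-0.7,0],[0.2,0,0,-0.7,0]]]}}

```text
time_s: 2.02
position: [0.4469, 0.2632, 0.0319]
tcp_rot: [3.138, -0.002, 1.451]
force: [0.4, 0.4, 0.3]
width: 0.397
gripper_force: 0.0
```

Request:
{"api": "apply_moves", "payload": {"rows": [[[0.2,0,0,-0.1,0],[0.2,0,0,0,0],[0.2,0,0,0,0],[0.2,0,0,0,0],[0.2,0,0,0,0]]]}}

```text
time_s: 2.43
position: [0.4478, 0.2624, 0.0294]
tcp_rot: [3.138, -0.002, 1.449]
force: [0.1, -0.2, 1.4]
width: 0.399
gripper_force: 0.0
```

Request:
{"api": "apply_moves", "payload": {"rows": [[[1,0,0,0,0],[1,0,0,0,0],[1,0,0,0,0],[1,0,0,0,0],[1,0,0,0,0]]], "newtons": 20}}

```text
time_s: 2.85
position: [0.4461, 0.2619, 0.0282]
tcp_rot: [-3.142, -0.0, 1.448]
force: [-3.3, 0.6, 7.1]
width: 0.082
gripper_force: 19.6
```

Request:
{"api": "apply_moves", "payload": {"rows": [[[1,0,0,0,0],[1,0,0,0,0],[1,0,0,0,0],[1,0,0,0,0],[1,0,0,0,0]]]}}

```text
time_s: 3.27
position: [0.4461, 0.2619, 0.0282]
tcp_rot: [-3.142, -0.0, 1.448]
force: [-2.8, -0.9, 8.0]
width: 0.083
gripper_force: 19.6
```

Request:
{"api": "apply_moves", "payload": {"rows": [[[1,0.024,-0.003,0.075,0],[1,0.024,-0.003,0.075,0],[1,0.024,-0.003,0.075,0],[1,0.024,-0.003,0.075,0],[1,0.024,-0.003,0.075,0]]]}}

```text
time_s: 3.68
position: [0.4512, 0.261, 0.0424]
tcp_rot: [-3.141, 0.0, 1.448]
force: [0.4, -0.1, -3.5]
width: 0.086
gripper_force: 19.4
```

```bash
cat > f.py <<'E'
from h import *
F=[];T=[]
for i in range(12): env.read_camera("wrist"); s=env.get_state(); F.append(s["force"]);T.append(s["wrist_torque"])
print(np.mean(F,0).round(2),np.std(F,0).round(2),np.mean(T,0).round(3),s["position"].round(4),s["gripper_force"],s["time_s"])
E
python3 f.py
```

```text
[-0.79 -0.26 -2.99] [0.72 0.53 0.71] [-0.043  0.144 -0.054] [0.4511 0.2611 0.0422] 19.497520923614502 4.2833
```

Request:
{"api": "apply_moves", "payload": {"rows": [[[1,-0.013,0.002,-0.04,0],[1,-0.013,0.002,-0.04,0],[1,-0.013,0.002,-0.04,0],[1,0,0,0,0]]]}}

```text
time_s: 4.62
position: [0.4491, 0.2613, 0.0371]
tcp_rot: [-3.141, 0.0, 1.448]
force: [-0.6, -0.1, -2.0]
width: 0.083
gripper_force: 19.6
```

```bash
python3 f.py
```

```text
[-2.83  0.11 -1.74] [0.69 0.49 0.79] [-0.026  0.417 -0.053] [0.4493 0.2613 0.0375] 19.648700952529907 5.2167
```

Request:
{"api": "apply_moves", "payload": {"rows": [[[1,-0.027,0.003,-0.085,0],[1,-0.027,0.003,-0.085,0],[1,-0.027,0.004,-0.085,0],[0.2,0,0,0,0],[0.2,0,0,0,0]]]}}

```text
time_s: 5.63
position: [0.4476, 0.262, 0.0275]
tcp_rot: [3.139, -0.001, 1.448]
force: [0.8, 0.6, 0.2]
width: 0.356
gripper_force: 0.0
```

Request:
{"api": "apply_moves", "payload": {"rows": [[[0.2,0,0,0,0],[0.2,0,0,0.8,0],[0.2,0,0,0.9,0],[0.2,0,0,0.9,0],[0.2,0,0,0.9,0]]]}}

```text
time_s: 6.05
position: [0.4468, 0.2617, 0.1691]
tcp_rot: [3.14, -0.0, 1.448]
force: [0.3, 0.7, -0.2]
width: 0.402
gripper_force: 0.0
```

Request:
{"api": "apply_moves", "payload": {"rows": [[[0.2,0.01,-0.93,0,0.065],[0.2,0.01,-0.93,0,0.065],[0.2,0.01,-0.93,0,0.065],[0.2,0.01,-0.93,0,0.065],[0.2,0.01,-0.93,0,0.065]]]}}

```text
time_s: 6.47
position: [0.4489, 0.0741, 0.168]
tcp_rot: [3.139, 0.0, 1.488]
force: [0.5, -0.3, -0.6]
width: 0.399
gripper_force: 0.0
```

Request:
{"api": "apply_moves", "payload": {"rows": [[[0.2,0.01,-0.93,0,0.065],[0.2,0.01,-0.93,0,0.065],[0.2,0.01,-0.93,0,0.065],[0.2,0.01,-0.93,0,0.065],[0.2,0.01,-0.93,0,0.065]]]}}

```text
time_s: 6.88
position: [0.4507, -0.1126, 0.1679]
tcp_rot: [3.139, 0.001, 1.526]
force: [0.4, 0.4, -0.0]
width: 0.401
gripper_force: 0.0
```

Request:
{"api": "apply_moves", "payload": {"rows": [[[0.2,0.01,-0.93,0,0.065],[0.2,0.01,-0.93,0,0.065],[0.2,0.01,-0.93,0,0.065],[0.2,0.01,-0.93,0,0.065],[0.2,0.01,-0.93,0,0.065]]]}}

```text
time_s: 7.3
position: [0.4524, -0.2989, 0.1677]
tcp_rot: [3.14, 0.002, 1.565]
force: [1.3, 0.1, 0.8]
width: 0.4
gripper_force: 0.0
```

Request:
{"api": "apply_moves", "payload": {"rows": [[[0.2,0,0,0,0],[0.2,0,0,0,0]]]}}

```text
time_s: 7.47
position: [0.4523, -0.2988, 0.1673]
tcp_rot: [3.141, 0.001, 1.562]
force: [-0.0, 1.3, -0.5]
width: 0.4
gripper_force: 0.0
```

```bash
python3 - <<'E'
from h import *
c=snap("wrist","w2"); s=env.get_state(); print(s["position"],s["tcp_rot"],s["width"],s["force"])
E
```

```text
[ 0.45218508 -0.29691763  0.16714322] [ 3.14144806e+00 -2.04002906e-04  1.56318199e+00] 0.3979788110861419 [ 0.23497791  0.0790867  -0.60812129]
```

View pics/w2.png

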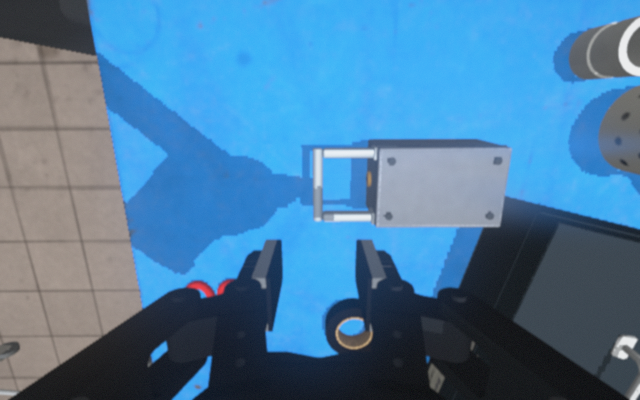

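The wrist view shows bar B from (319,150) to (318,220), with lid corners (378,148), (510,147), (501,227) and (375,225). Nothing is in the way of the fingers.

```bash
python3 - <<'E'
from h import *
c=env.read_camera("wrist")
P=[ray(c,*p,.046)[:2] for p in((319,150),(318,220))];print(np.round(P,4),np.mean(P,0))
P=np.array([ray(c,*p,.06)[:2] for p in((378,148),(510,147),(501,227),(375,225))]);d=P[1]+P[2]-P[0]-P[3];print(P.round(4),P.mean(0),np.degrees(np.arctan2(d[1],d[0])))
E
```

```text
[[ 0.4536 -0.2666]
 [ 0.4524 -0.3254]] [ 0.45299969 -0.29600319]
[[ 0.4977 -0.2633]
 [ 0.5963 -0.2633]
 [ 0.5989 -0.3273]
 [ 0.498  -0.3248]] [ 0.54771827 -0.29468748] -0.6995957233326522
```

Request:
{"api": "apply_moves", "payload": {"rows": [[[0.2,0,0,-0.7,0],[0.2,0,0,-0.7,0],[0.2,0,0,-0.7,0],[0.2,0,0,-0.7,0],[0.2,0,0,-0.7,0]]]}}

```text
time_s: 7.98
position: [0.4528, -0.2944, 0.0267]
tcp_rot: [3.141, 0.0, 1.567]
force: [1.0, -0.2, -0.9]
width: 0.398
gripper_force: 0.0
```

Request:
{"api": "apply_moves", "payload": {"rows": [[[0.2,0,0,0,0],[0.2,0,0,0,0],[1,0,0,0,0],[1,0,0,0,0],[1,0,0,0,0]]], "newtons": 20}}

```text
time_s: 8.4
position: [0.4535, -0.2969, 0.0294]
tcp_rot: [3.139, 0.003, 1.566]
force: [-0.6, 1.1, 2.6]
width: 0.082
gripper_force: 19.5
```

Request:
{"api": "apply_moves", "payload": {"rows": [[[1,0,0,0,0],[1,0,0,0,0],[1,0,0,0,0],[1,0,0,0,0],[1,0,0,0,0]]]}}

```text
time_s: 8.82
position: [0.4522, -0.2968, 0.0279]
tcp_rot: [3.142, 0.001, 1.565]
force: [-3.3, -1.2, 6.5]
width: 0.087
gripper_force: 19.9
```

Request:
{"api": "apply_moves", "payload": {"rows": [[[1,0.024,0,0.075,0],[1,0.024,0,0.075,0],[1,0.024,0,0.075,0],[1,0.024,0,0.075,0],[1,0.024,0,0.075,0]]]}}

```text
time_s: 9.23
position: [0.4571, -0.296, 0.0423]
tcp_rot: [-3.141, -0.001, 1.565]
force: [-0.0, 0.3, -1.3]
width: 0.082
gripper_force: 19.4
```

```bash
python3 f.py
```

```text
[ 0.15  0.09 -1.23] [0.3  0.43 0.59] [-0.017  0.055  0.022] [ 0.457  -0.2962  0.0422] 19.429779052734375 9.8333
```

Request:
{"api": "apply_moves", "payload": {"rows": [[[1,-0.013,0,-0.04,0],[1,-0.013,0,-0.04,0],[1,-0.013,0,-0.04,0],[1,0,0,0,0]]]}}

```text
time_s: 10.17
position: [0.4553, -0.2961, 0.0371]
tcp_rot: [-3.141, -0.0, 1.565]
force: [-0.4, -0.1, -1.0]
width: 0.083
gripper_force: 19.5
```

```bash
python3 f.py
```

```text
[-0.72  0.32 -0.73] [0.55 0.47 0.46] [0.009 0.138 0.001] [ 0.4556 -0.2962  0.0375] 19.508438408374786 10.7667
```

Box A lifts at about 2.4 N (mean of up and down) and box B at about 1.0 N. So A is full and goes in the high bay, and B is empty and goes in the low bay. I'm already holding B, so I'll lower it and slide it first.

Request:
{"api": "apply_moves", "payload": {"rows": [[[1,-0.027,0,-0.08,0],[1,-0.027,0,-0.08,0],[1,-0.025,0,-0.08,0],[1,0,0,0,0],[1,0,0,0,0]]]}}

```text
time_s: 11.18
position: [0.452, -0.2963, 0.0279]
tcp_rot: [-3.141, -0.0, 1.565]
force: [-2.6, 0.1, 5.4]
width: 0.082
gripper_force: 20.1
```

```bash
python3 f.py
```

```text
[-4.04 -0.08  5.2 ] [0.59 0.58 0.67] [-0.023  0.614 -0.02 ] [ 0.4523 -0.2963  0.0281] 20.153911113739014 11.7833
```

Request:
{"api": "apply_moves", "payload": {"rows": [[[1,0,0,0.03,0],[1,0,0,0,0],[1,0,0,0,0]]]}}

```text
time_s: 12.03
position: [0.4529, -0.2963, 0.0292]
tcp_rot: [3.141, 0.0, 1.565]
force: [-0.1, 0.7, 1.5]
width: 0.081
gripper_force: 19.9
```

```bash
python3 f.py
```

```text
[ 1.11 -0.12  0.57] [0.62 0.36 0.52] [-0.044 -0.162  0.006] [ 0.4525 -0.2962  0.0291] 19.780870378017426 12.6333
```

Request:
{"api": "apply_moves", "payload": {"rows": [[[1,0,0.15,0,0],[1,0,0.3,0,0],[1,0,0.35,0,0],[1,0,0.35,0,0],[1,0,0.35,0,0]]], "newtons": 30}}

```text
time_s: 13.05
position: [0.4521, -0.2343, 0.0291]
tcp_rot: [-3.141, -0.0, 1.565]
force: [0.7, -1.9, 1.2]
width: 0.074
gripper_force: 29.4
```

Request:
{"api": "apply_moves", "payload": {"rows": [[[1,0,0.35,0,0],[1,0,0.35,0,0],[1,0,0.35,0,0],[1,0,0.35,0,0],[1,0,0.35,0,0]]]}}

```text
time_s: 13.47
position: [0.4524, -0.1647, 0.0292]
tcp_rot: [3.142, 0.0, 1.566]
force: [-0.1, -1.5, 0.6]
width: 0.083
gripper_force: 29.4
```

Request:
{"api": "apply_moves", "payload": {"rows": [[[1,0,0.35,0,0],[1,0,0.35,0,0],[1,0,0.35,0,0],[1,0,0.35,0,0],[1,0,0.35,0,0]]]}}

```text
time_s: 13.88
position: [0.4522, -0.0948, 0.0291]
tcp_rot: [-3.141, -0.0, 1.565]
force: [-0.6, -0.9, 1.1]
width: 0.079
gripper_force: 29.5
```

Request:
{"api": "apply_moves", "payload": {"rows": [[[1,0,0.35,0,0],[1,0,0.35,0,0],[1,0,0.35,0,0],[1,0,0.35,0,0],[1,0,0.35,0,0]]]}}

```text
time_s: 14.3
position: [0.452, -0.0248, 0.0291]
tcp_rot: [-3.141, -0.0, 1.565]
force: [0.3, -1.8, 1.2]
width: 0.077
gripper_force: 29.5
```

Request:
{"api": "apply_moves", "payload": {"rows": [[[1,0,0.35,0,0],[1,0,0.35,0,0],[1,0,0.35,0,0],[1,0,0.35,0,0],[1,0,0.35,0,0]]]}}

```text
time_s: 14.72
position: [0.4518, 0.0451, 0.0291]
tcp_rot: [-3.141, 0.0, 1.565]
force: [-0.1, -2.2, 0.6]
width: 0.084
gripper_force: 29.4
```

Request:
{"api": "apply_moves", "payload": {"rows": [[[1,0,0.3,0,0],[1,0,0.1,0,0],[1,0,0.05,0,0],[1,0,0,0,0]]]}}

```text
time_s: 15.05
position: [0.4517, 0.0625, 0.029]
tcp_rot: [-3.141, -0.0, 1.566]
force: [-0.9, 2.3, 2.1]
width: 0.079
gripper_force: 29.5
```

```bash
python3 - <<'E'
from h import *
c=snap("top","top2"); im=cv2.imread("pics/top2.png"); s=env.get_state(); print(s["position"],s["tcp_rot"],s["force"])
w=snap("wrist","w3")
cv2.imwrite("pics/w3t.png",np.vstack([cv2.imread("pics/w3.png")[:300],cv2.resize(im[85:215,215:395],(640,300))]))
E
```

```text
[0.45170479 0.06222349 0.02900523] [-3.14039639e+00 -5.47158277e-04  1.56557922e+00] [-1.34032298  1.20433612  2.72479243]
```

View pics/w3t.png

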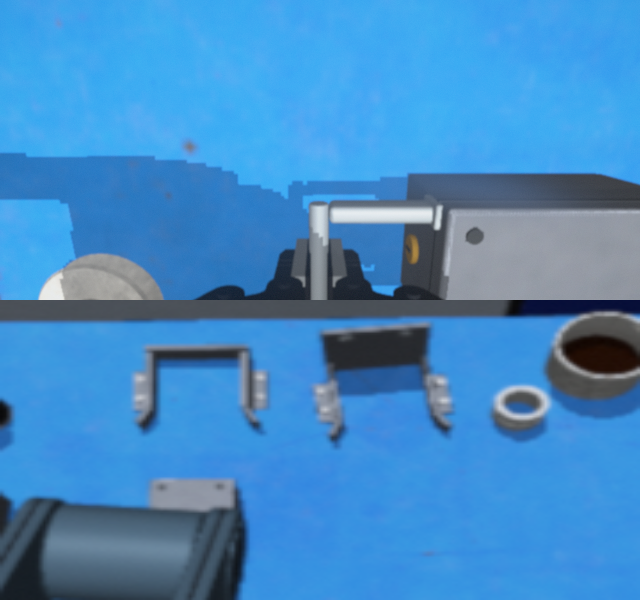

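The top crop shows box B's far lid corners at (151,480) and (237,481), in line with the low bay. The bay's inner walls are at columns 154 and 243. I'll compare the two lateral positions.

```bash
python3 - <<'E'
from h import *
c=env.read_camera("top");im=c["image"]
def q(x,y,z): return ray(c,(x+.5)*180/640-.5+215,(y-300+.5)*130/300-.5+85,z)[:2]
A=[q(151,480,.06),q(237,481,.06)];print("box",np.round(A,4),np.mean(A,0))
# sub-pixel: grey profile along rows (boxes/walls grey vs blue): saturation-like measure
g=im[:,:,2].astype(int)-im[:,:,0]
for v in(164,165,166): print(v,g[v,250:288].tolist())
for v in(113,118,121,124): print(v,g[v,250:292].tolist())
E
```

```text
box [[0.5964 0.0938]
 [0.594  0.0281]] [0.59518562 0.06097097]
164 [168, 167, 165, 164, 165, 161, 121, 51, 26, 22, 22, 22, 23, 22, 20, 22, 20, 20, 20, 21, 20, 20, 21, 22, 21, 20, 19, 19, 21, 22, 43, 121, 164, 166, 166, 167, 166, 164]
165 [165, 165, 165, 165, 165, 161, 120, 49, 21, 18, 15, 18, 20, 21, 22, 21, 21, 21, 21, 20, 20, 20, 20, 21, 21, 19, 15, 16, 20, 20, 35, 109, 165, 170, 169, 170, 169, 168]
166 [162, 161, 161, 163, 164, 161, 123, 49, 23, 16, 14, 17, 19, 20, 21, 21, 21, 20, 19, 21, 20, 20, 20, 20, 20, 20, 17, 17, 20, 19, 23, 81, 151, 169, 170, 170, 169, 169]
113 [167, 165, 166, 164, 160, 123, 50, 22, 25, 83, 128, 131, 132, 131, 130, 129, 127, 126, 130, 131, 131, 133, 133, 132, 133, 131, 132, 133, 134, 133, 132, 123, 71, 23, 21, 68, 135, 157, 162, 161, 160, 158]
118 [167, 159, 95, 22, 13, 14, 19, 18, 29, 106, 156, 164, 166, 165, 163, 163, 165, 167, 167, 164, 163, 163, 160, 160, 159, 160, 163, 166, 167, 168, 168, 160, 102, 29, 16, 10, 14, 13, 11, 32, 107, 161]
121 [166, 159, 101, 28, 19, 18, 19, 18, 30, 110, 159, 162, 161, 161, 162, 162, 163, 164, 163, 165, 165, 167, 168, 167, 165, 163, 161, 160, 159, 162, 165, 157, 101, 27, 17, 11, 16, 21, 21, 40, 111, 160]
124 [166, 159, 103, 30, 20, 20, 19, 17, 31, 110, 159, 161, 157, 153, 152, 158, 162, 162, 162, 165, 168, 169, 167, 163, 160, 158, 162, 163, 163, 158, 158, 155, 100, 27, 17, 10, 17, 21, 22, 40, 111, 160]
```

```bash
python3 - <<'E'
from h import *
c=env.read_camera("top")
print("box left edge",ray(c,256.4,165,.06),"-> centre", ray(c,256.4,165,.06)[1]-.032)
for v in(118,121,124): a,b=ray(c,258.8,v,0),ray(c,282.05,v,.032); print(a[1],b[1],(a+b)[:2]/2)
E
```

```text
box left edge [0.59004211 0.09571746 0.06      ] -> centre 0.06371746047745513
0.09780082253844413 0.027963790943027284 [0.73720852 0.06288231]
0.0977528229889596 0.02798921160804152 [0.72828765 0.06287102]
0.09770492904591457 0.0280145763704934 [0.71938639 0.06285975]
```

Request:
{"api": "apply_moves", "payload": {"rows": [[[1,0.2,0,0,0],[1,0.25,0,0,0],[1,0.25,0,0,0],[1,0.25,0,0,0],[1,0.25,0,0,0]]]}}

```text
time_s: 15.67
position: [0.5006, 0.0614, 0.029]
tcp_rot: [-3.14, 0.0, 1.565]
force: [-3.8, -0.6, 4.5]
width: 0.074
gripper_force: 29.7
```

Request:
{"api": "apply_moves", "payload": {"rows": [[[1,0.25,0,0,0],[1,0.25,0,0,0],[1,0.2,0,0,0],[1,0.2,0,0,0],[1,0.2,0,0,0]]]}}

```text
time_s: 16.08
position: [0.5449, 0.0618, 0.0291]
tcp_rot: [-3.141, -0.0, 1.565]
force: [-5.0, -0.1, 5.6]
width: 0.075
gripper_force: 29.9
```

Request:
{"api": "apply_moves", "payload": {"rows": [[[1,0.2,0,0,0],[1,0.2,0,0,0],[1,0.2,0,0,0],[1,0.2,0,0,0],[1,0.2,0,0,0]]]}}

```text
time_s: 16.5
position: [0.5852, 0.0618, 0.0291]
tcp_rot: [-3.141, -0.0, 1.565]
force: [-4.4, 0.1, 3.1]
width: 0.078
gripper_force: 29.7
```

Request:
{"api": "apply_moves", "payload": {"rows": [[[1,0.2,0,0,0],[1,0.15,0,0,0],[1,0.1,0,0,0],[1,0.1,0,0,0],[1,0,0,0,0]]]}}

```text
time_s: 16.92
position: [0.6075, 0.0617, 0.0292]
tcp_rot: [3.14, 0.0, 1.565]
force: [-1.5, -0.5, 3.2]
width: 0.077
gripper_force: 29.5
```

Request:
{"api": "apply_moves", "payload": {"rows": [[[1,0.06,0,0,0],[1,0.06,0,0,0],[1,0.06,0,0,0]]]}}

```text
time_s: 17.17
position: [0.6134, 0.0618, 0.0291]
tcp_rot: [-3.141, -0.0, 1.565]
force: [-4.4, 0.8, 4.8]
width: 0.079
gripper_force: 29.7
```

Request:
{"api": "apply_moves", "payload": {"rows": [[[1,0.03,0,0,0],[1,0.03,0,0,0]]]}}

```text
time_s: 17.33
position: [0.6159, 0.0618, 0.0291]
tcp_rot: [-3.141, 0.0, 1.565]
force: [-4.5, 0.9, 5.7]
width: 0.076
gripper_force: 29.8
```

Request:
{"api": "apply_moves", "payload": {"rows": [[[1,0.03,0,0,0],[1,0.03,0,0,0]]]}}

```text
time_s: 17.5
position: [0.6182, 0.0618, 0.0291]
tcp_rot: [-3.141, 0.0, 1.565]
force: [-4.5, 0.6, 5.7]
width: 0.077
gripper_force: 29.8
```

Request:
{"api": "apply_moves", "payload": {"rows": [[[1,0.03,0,0,0],[1,0.03,0,0,0]]]}}

```text
time_s: 17.67
position: [0.6184, 0.0618, 0.029]
tcp_rot: [-3.136, 0.0, 1.566]
force: [-13.8, -1.8, 11.9]
width: 0.077
gripper_force: 30.7
```

Request:
{"api": "apply_moves", "payload": {"rows": [[[1,-0.03,0,0,0],[1,0,0,0,0],[0.2,0,0,0,0],[0.2,0,0,0,0],[0.2,0,0,0,0]]]}}

```text
time_s: 18.08
position: [0.6204, 0.0617, 0.029]
tcp_rot: [3.14, -0.0, 1.565]
force: [0.7, -0.2, -0.3]
width: 0.401
gripper_force: 0.0
```

Request:
{"api": "apply_moves", "payload": {"rows": [[[0.2,0,0,0.5,0],[0.2,0,0,0.75,0],[0.2,0,0,0.75,0],[0.2,0,0,0.75,0],[0.2,0,0,0.75,0]]]}}

```text
time_s: 18.5
position: [0.62, 0.0617, 0.1703]
tcp_rot: [3.141, -0.0, 1.565]
force: [0.4, -1.0, 0.1]
width: 0.402
gripper_force: 0.0
```

Request:
{"api": "apply_moves", "payload": {"rows": [[[0.2,-0.535,0.625,0,-0.12],[0.2,-0.535,0.625,0,-0.12],[0.2,-0.535,0.625,0,-0.12],[0.2,-0.535,0.625,0,-0.12],[0.2,-0.535,0.625,0,-0.12]]]}}

```text
time_s: 18.92
position: [0.5121, 0.1877, 0.1692]
tcp_rot: [3.14, -0.0, 1.492]
force: [0.1, 0.5, 0.3]
width: 0.4
gripper_force: 0.0
```

Request:
{"api": "apply_moves", "payload": {"rows": [[[0.2,-0.535,0.625,0,-0.12],[0.2,-0.535,0.625,0,-0.12],[0.2,-0.535,0.625,0,-0.12],[0.2,0,0,0,0],[0.2,0,0,0,0]]]}}

```text
time_s: 19.33
position: [0.4477, 0.2632, 0.1693]
tcp_rot: [3.141, -0.0, 1.453]
force: [1.4, -0.1, -0.3]
width: 0.398
gripper_force: 0.0
```

```bash
python3 - <<'E'
from h import *
s=env.get_state(); print(s["position"],s["tcp_rot"],s["force"])
t=snap("top","top3"); snap("wrist","w4")
cv2.imwrite("pics/v4.png",np.vstack([cv2.imread("pics/w4.png")[100:400],cv2.resize(cv2.imread("pics/top3.png")[85:215,215:395],(640,300),interpolation=cv2.INTER_CUBIC)]))
E
```

```text
[0.44774254 0.26317545 0.16929356] [ 3.14062620e+00 -4.91712539e-04  1.45347528e+00] [ 1.42607091 -0.11735808 -0.31152853]
```

View pics/v4.png

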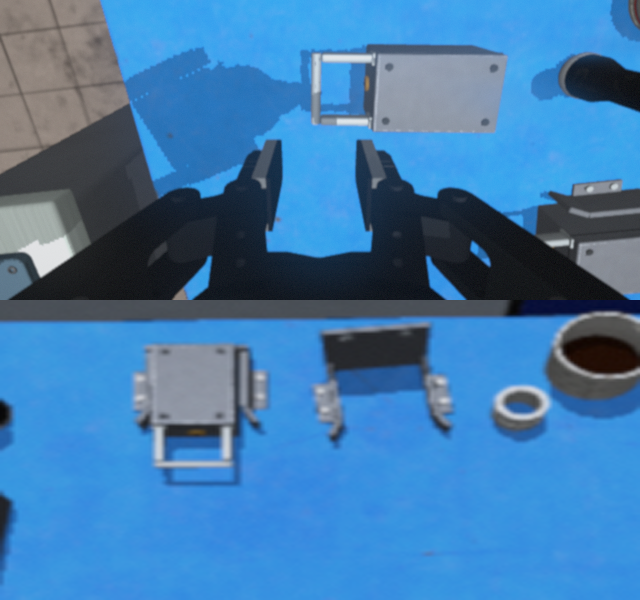

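The lower crop shows box B fully home in the low bay. The upper crop shows box A unchanged, with the bar at (316,150)–(315,226) of the full wrist image, in line with the fingers. I'll grip A now.

Request:
{"api": "apply_moves", "payload": {"rows": [[[0.2,0,0,-0.7,0],[0.2,0,0,-0.7,0],[0.2,0,0,-0.7,0],[0.2,0,0,-0.7,0],[0.2,0,0,-0.7,0]]]}}

```text
time_s: 19.85
position: [0.45, 0.2606, 0.0279]
tcp_rot: [3.14, -0.0, 1.448]
force: [1.2, -0.2, 0.6]
width: 0.397
gripper_force: 0.0
```

Request:
{"api": "apply_moves", "payload": {"rows": [[[0.2,0,0,0,0],[0.2,0,0,0,0],[1,0,0,0,0],[1,0,0,0,0],[1,0,0,0,0]]], "newtons": 20}}

```text
time_s: 20.27
position: [0.449, 0.2619, 0.0308]
tcp_rot: [3.14, -0.001, 1.45]
force: [-3.0, -1.8, 4.1]
width: 0.082
gripper_force: 19.6
```

Request:
{"api": "apply_moves", "payload": {"rows": [[[1,0,0,0,0],[1,0,0,0,0]]], "newtons": 60}}

```text
time_s: 20.43
position: [0.449, 0.2619, 0.0308]
tcp_rot: [3.14, -0.001, 1.45]
force: [-2.6, -1.6, 4.5]
width: 0.063
gripper_force: 58.7
```

```bash
python3 f.py
```

```text
[-2.56 -1.75  5.62] [0.47 0.62 0.34] [-0.265  0.426 -0.092] [0.4491 0.2619 0.0309] 58.66075336933136 21.0333
```

Request:
{"api": "apply_moves", "payload": {"rows": [[[1,-0.1,-0.05,0.02,0],[1,-0.15,-0.1,0,0],[1,-0.2,-0.1,0,0],[1,-0.2,-0.1,0,0],[1,-0.12,-0.15,0,0]]]}}

```text
time_s: 21.45
position: [0.4181, 0.2423, 0.0309]
tcp_rot: [3.138, -0.002, 1.451]
force: [4.3, 4.9, 0.1]
width: 0.062
gripper_force: 60.0
```

Request:
{"api": "apply_moves", "payload": {"rows": [[[1,0,-0.3,0,0.06],[1,0,-0.33,0,0.06],[1,0,-0.33,0,0.06],[1,0,-0.33,0,0.06],[1,0,-0.33,0,0.06]]]}}

```text
time_s: 21.87
position: [0.4173, 0.1774, 0.0308]
tcp_rot: [3.14, -0.002, 1.487]
force: [0.7, 7.4, 4.7]
width: 0.067
gripper_force: 61.3
```

Request:
{"api": "apply_moves", "payload": {"rows": [[[1,0,-0.33,0,0.06],[1,0,-0.33,0,0.06],[1,0,-0.33,0,0.06],[1,0,-0.33,0,0.06],[1,0,-0.33,0,0.06]]]}}

```text
time_s: 22.28
position: [0.4173, 0.1115, 0.0307]
tcp_rot: [3.14, -0.002, 1.523]
force: [1.6, 8.2, 5.3]
width: 0.066
gripper_force: 61.4
```

Request:
{"api": "apply_moves", "payload": {"rows": [[[1,0,-0.33,0,0.07],[1,0,-0.33,0,0.07],[1,0,-0.33,0,0.07],[1,0,-0.33,0,0.07],[1,0,-0.33,0,0.07]]]}}

```text
time_s: 22.7
position: [0.4169, 0.0457, 0.0306]
tcp_rot: [3.141, -0.002, 1.565]
force: [0.9, 8.3, 5.7]
width: 0.066
gripper_force: 61.4
```

Request:
{"api": "apply_moves", "payload": {"rows": [[[1,0,-0.33,0,0.07],[1,0,-0.33,0,0.07],[1,0,-0.33,0,0.07],[1,0,-0.33,0,0.07],[1,0,-0.33,0,0.07]]]}}

```text
time_s: 23.12
position: [0.4165, -0.02, 0.0304]
tcp_rot: [-3.141, -0.002, 1.607]
force: [0.5, 7.7, 4.3]
width: 0.066
gripper_force: 61.4
```

Request:
{"api": "apply_moves", "payload": {"rows": [[[1,0,-0.33,0,0.07],[1,0,-0.33,0,0.07],[1,0,-0.33,0,0.07],[1,0,-0.33,0,0.07],[1,0,-0.33,0,0.07]]]}}

```text
time_s: 23.53
position: [0.4161, -0.0855, 0.0302]
tcp_rot: [-3.14, -0.003, 1.649]
force: [1.7, 9.2, 5.5]
width: 0.064
gripper_force: 61.5
```

Request:
{"api": "apply_moves", "payload": {"rows": [[[1,0,-0.33,0,0.05],[1,0,-0.2,0,0],[1,0,0,0,0]]]}}

```text
time_s: 23.78
position: [0.4167, -0.1081, 0.0303]
tcp_rot: [-3.141, -0.001, 1.653]
force: [1.0, 1.5, 6.4]
width: 0.065
gripper_force: 60.0
```

```bash
python3 - <<'E'
from h import *
s=env.get_state(); print(s["position"],s["tcp_rot"],s["force"])
snap("top","top4"); snap("wrist","w5")
cv2.imwrite("pics/v5.png",np.vstack([cv2.imread("pics/w5.png")[100:300],cv2.resize(cv2.imread("pics/top4.png")[90:190,250:410],(640,400),interpolation=cv2.INTER_CUBIC)]))
E
```

```text
[ 0.41666413 -0.10811603  0.03031386] [-3.14116186e+00 -1.28244460e-03  1.65312223e+00] [1.04291426 1.53320897 6.35155485]
```

View pics/v5.png

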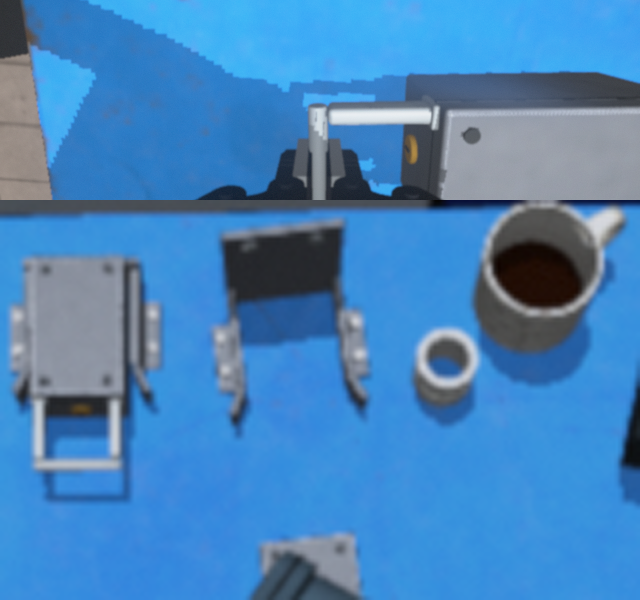

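The lower crop shows box A's far lid corners at (260,543) and (354,536), in front of the high bay. The bay's inner walls are near columns 236 and 342. I'll measure both from edge profiles.

```bash
python3 - <<'E'
from h import *
c=env.read_camera("top");im=c["image"]
g=im[:,:,2].astype(int)-im[:,:,0]
def cross(v,u0,u1,rise):
    for u in range(u0,u1):
        a,b=g[v,u]-90,g[v,u+1]-90
        if (a<0<=b) if rise else (a>=0>b): return u+a/(a-b)
for v in(115,118,121,124,127): 
    l=cross(v,306,330,True); r=cross(v,320,345,False)
    if l is None or r is None: print(v,l,r); continue
    A,A2,B,B2=ray(c,l,v,0),ray(c,l,v,.032),ray(c,r,v,0),ray(c,r,v,.032)
    print(v,round(l,2),round(r,2),"L z0",A[:2].round(4),"L z32",A2[:2].round(4),"R z0",B[:2].round(4),"R z32",B2[:2].round(4))
for v in(176,178,180,182):
    l=cross(v,305,325,False); r=cross(v,325,350,True); print(v,l,r, l and ray(c,l,v,.06)[:2].round(4), r and ray(c,r,v,.06)[:2].round(4))
for u0 in(320,325,330): # far edge
    col=g[165:182,u0]; k=np.argmax(col<90); a=165+k-1+(col[k-1]-90)/(col[k-1]-col[k]); print(u0,a,ray(c,u0,a,.06)[:2].round(4))
E
```

```text
115 317.14 332.33 L z0 [ 0.7492 -0.071 ] L z32 [ 0.7382 -0.0711] R z0 [ 0.7484 -0.1148] R z32 [ 0.7374 -0.1139]
118 309.5 332.79 L z0 [ 0.7405 -0.0488] L z32 [ 0.7297 -0.0494] R z0 [ 0.7393 -0.116 ] R z32 [ 0.7285 -0.115 ]
121 309.8 333.11 L z0 [ 0.7315 -0.0495] L z32 [ 0.7209 -0.0502] R z0 [ 0.7303 -0.1167] R z32 [ 0.7197 -0.1157]
124 310.31 334.18 L z0 [ 0.7225 -0.0509] L z32 [ 0.7121 -0.0515] R z0 [ 0.7212 -0.1196] R z32 [ 0.7109 -0.1186]
127 310.11 334.45 L z0 [ 0.7135 -0.0502] L z32 [ 0.7034 -0.0508] R z0 [ 0.7122 -0.1202] R z32 [ 0.7021 -0.1192]
176 314.7142857142857 338.5189873417722 [ 0.5569 -0.062 ] [ 0.5558 -0.1263]
178 314.6233766233766 338.63380281690144 [ 0.5514 -0.0617] [ 0.5502 -0.1265]
180 314.72972972972974 338.87931034482756 [ 0.5459 -0.0619] [ 0.5447 -0.127 ]
182 315.14925373134326 339.22222222222223 [ 0.5403 -0.063 ] [ 0.5392 -0.1278]
320 174.68 [ 0.5602 -0.0764]
325 174.17741935483872 [ 0.5614 -0.0899]
330 173.53968253968253 [ 0.5629 -0.1034]
```

Request:
{"api": "apply_moves", "payload": {"rows": [[[1,0.1,-0.012,0.015,0],[1,0.2,-0.004,0,0],[1,0.2,-0.004,0,0],[1,0.2,-0.004,0,0],[1,0.2,-0.004,0,0]]]}}

```text
time_s: 24.35
position: [0.446, -0.1071, 0.0306]
tcp_rot: [-3.128, -0.005, 1.656]
force: [-19.3, -0.3, 24.5]
width: 0.066
gripper_force: 61.7
```

Request:
{"api": "apply_moves", "payload": {"rows": [[[1,0.2,0.016,0,0],[1,0.2,0.016,0,0],[1,0.2,0.016,0,0],[1,0.2,0.016,0,0],[1,0.2,0.016,0,0]]]}}

```text
time_s: 24.77
position: [0.4867, -0.1046, 0.0307]
tcp_rot: [-3.129, -0.004, 1.655]
force: [-19.4, -0.8, 21.0]
width: 0.062
gripper_force: 61.3
```

```bash
python3 - <<'E'
from h import *
s=env.get_state(); print(s["position"],s["tcp_rot"],s["force"])
c=env.read_camera("top");im=c["image"]
g=im[:,:,2].astype(int)-im[:,:,0]
for v in range(142,166,3):
    row=g[v]; b=np.where(row[300:350]<90)[0]+300
    l=b[0]-(90-row[b[0]])/(row[b[0]-1]-row[b[0]]); k=b[-1]; r=k+(90-row[k])/(row[k+1]-row[k])
    print(v,round(l,2),round(r,2),ray(c,l,v,.06)[:2].round(4),ray(c,r,v,.06)[:2].round(4))
E
```

```text
[ 0.48668258 -0.10455787  0.03067163] [-3.12907326 -0.00380585  1.65535262] [-19.41589149  -0.80277022  20.95519309]
142 307.13 310.61 [ 0.6521 -0.0427] [ 0.6519 -0.0522]
145 307.54 322.32 [ 0.6436 -0.0437] [ 0.6428 -0.0841]
148 311.64 336.52 [ 0.6349 -0.0548] [ 0.6337 -0.1226]
151 310.04 337.49 [ 0.6266 -0.0503] [ 0.6253 -0.1251]
154 308.02 339.39 [ 0.6183 -0.0447] [ 0.6168 -0.13  ]
157 306.3 346.38 [ 0.61   -0.0399] [ 0.608  -0.1488]
160 304.46 inf [ 0.6017 -0.0349] [nan nan]
163 302.53 325.5 [ 0.5934 -0.0295] [ 0.5923 -0.0918]<stdin>:7: RuntimeWarning: divide by zero encountered in scalar divide
```

Request:
{"api": "apply_moves", "payload": {"rows": [[[1,0,0,0.03,0],[1,0,0,0,0]]], "newtons": 30}}

```text
time_s: 24.98
position: [0.4903, -0.1049, 0.0311]
tcp_rot: [-3.136, -0.002, 1.654]
force: [-5.4, 0.3, -1.2]
width: 0.068
gripper_force: 59.3
```

Request:
{"api": "apply_moves", "payload": {"rows": [[[1,0.1,0.008,0,0],[1,0.1,0.008,0,0],[1,0.1,0.008,0,0]]]}}

```text
time_s: 25.23
position: [0.5041, -0.1046, 0.0311]
tcp_rot: [-3.139, -0.001, 1.654]
force: [-4.8, -0.2, -1.4]
width: 0.064
gripper_force: 59.1
```

Request:
{"api": "apply_moves", "payload": {"rows": [[[1,0.15,0.012,0,0],[1,0.15,0.012,0,0],[1,0.15,0.012,0,0],[1,0.15,0.012,0,0]]]}}

```text
time_s: 25.57
position: [0.5302, -0.1032, 0.0316]
tcp_rot: [-3.141, -0.0, 1.654]
force: [-4.8, -0.6, -0.9]
width: 0.066
gripper_force: 59.1
```

```bash
python3 - <<'E'
from h import *
s=env.get_state(); print(s["position"],s["tcp_rot"],s["force"],s["wrist_torque"])
snap("top","top5")
cv2.imwrite("pics/v6.png",cv2.resize(cv2.imread("pics/top5.png")[95:165,285:365],(640,560),interpolation=cv2.INTER_CUBIC))
E
```

```text
[ 0.53021815 -0.10320081  0.03158814] [-3.14139910e+00 -8.29139813e-05  1.65402847e+00] [-4.7718428  -0.56566849 -0.87154405] [-0.00760252  0.62396322  0.00443571]
```

View pics/v6.png

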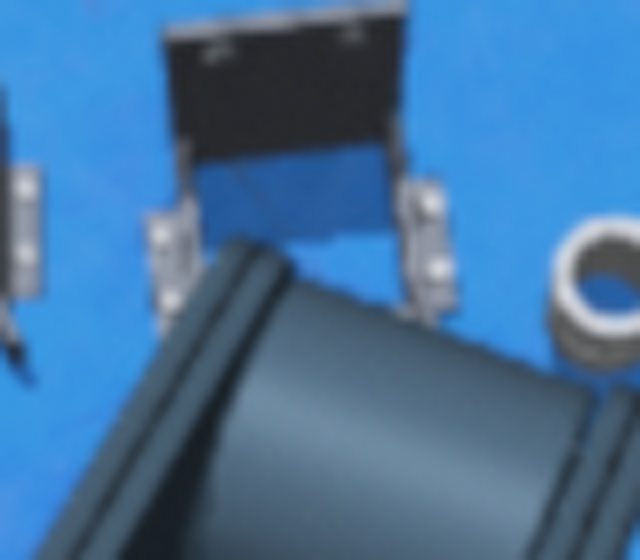

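The arm hides the box here, but the bay is clear: inner walls are at columns 195 and 395, and the back plate bottom edge is at row 150. The computed centreline matches, so I'll go on slowly and watch the force.

Request:
{"api": "apply_moves", "payload": {"rows": [[[1,0.12,0.01,0,0],[1,0.12,0.01,0,0],[1,0.12,0.01,0,0]]]}}

```text
time_s: 25.87
position: [0.5443, -0.102, 0.0316]
tcp_rot: [-3.141, -0.0, 1.654]
force: [-3.8, 0.9, -1.6]
width: 0.07
gripper_force: 59.1
```

Request:
{"api": "apply_moves", "payload": {"rows": [[[1,0.12,0.01,0,0],[1,0.12,0.01,0,0],[1,0.12,0.01,0,0]]]}}

```text
time_s: 26.12
position: [0.5588, -0.1008, 0.0317]
tcp_rot: [-3.141, -0.0, 1.654]
force: [-4.3, -0.1, -1.1]
width: 0.066
gripper_force: 59.1
```

Request:
{"api": "apply_moves", "payload": {"rows": [[[1,0.12,0.01,0,0],[1,0.12,0.01,0,0],[1,0.12,0.01,0,0],[1,0.12,0.01,0,0]]]}}

```text
time_s: 26.45
position: [0.5779, -0.0991, 0.0317]
tcp_rot: [-3.141, -0.0, 1.654]
force: [-4.8, 0.9, -1.4]
width: 0.068
gripper_force: 59.2
```

Request:
{"api": "apply_moves", "payload": {"rows": [[[1,0.12,0.01,0,0],[1,0.1,0.008,0,0],[1,0.1,0.008,0,0],[1,0.06,0.005,0,0]]]}}

```text
time_s: 26.78
position: [0.5934, -0.098, 0.0317]
tcp_rot: [3.141, 0.0, 1.654]
force: [-5.1, 0.6, -0.9]
width: 0.071
gripper_force: 59.2
```

No side force, and about 14 mm to go.

Request:
{"api": "apply_moves", "payload": {"rows": [[[1,0.06,0.005,0,0],[1,0.06,0.005,0,0],[1,0.06,0.005,0,0]]]}}

```text
time_s: 27.03
position: [0.6, -0.0973, 0.0317]
tcp_rot: [-3.141, -0.0, 1.654]
force: [-5.0, 0.1, -1.2]
width: 0.068
gripper_force: 59.3
```

Request:
{"api": "apply_moves", "payload": {"rows": [[[1,0.03,0.003,0,0],[1,0.03,0.003,0,0]]]}}

```text
time_s: 27.2
position: [0.6024, -0.0972, 0.0317]
tcp_rot: [-3.141, -0.0, 1.654]
force: [-4.7, 0.3, -0.7]
width: 0.066
gripper_force: 59.3
```

Request:
{"api": "apply_moves", "payload": {"rows": [[[1,0.03,0.003,0,0],[1,0.03,0.003,0,0]]]}}

```text
time_s: 27.37
position: [0.6047, -0.0969, 0.0317]
tcp_rot: [-3.141, -0.0, 1.654]
force: [-5.5, 1.3, -0.9]
width: 0.066
gripper_force: 59.3
```

Request:
{"api": "apply_moves", "payload": {"rows": [[[1,0.03,0.003,0,0],[1,0.03,0.003,0,0]]]}}

```text
time_s: 27.53
position: [0.6058, -0.0967, 0.0313]
tcp_rot: [-3.138, -0.0, 1.654]
force: [-10.1, -1.0, -0.7]
width: 0.062
gripper_force: 59.3
```

Request:
{"api": "apply_moves", "payload": {"rows": [[[1,0.025,0.002,0,0],[1,0.025,0.002,0,0]]]}}

```text
time_s: 27.7
position: [0.6057, -0.0966, 0.0309]
tcp_rot: [-3.134, -0.001, 1.655]
force: [-15.7, -2.6, 3.8]
width: 0.068
gripper_force: 59.9
```

Request:
{"api": "apply_moves", "payload": {"rows": [[[1,-0.03,-0.003,0,0],[1,0,0,0,0],[0.2,0,0,0,0],[0.2,0,0,0,0],[0.2,0,0,0,0]]]}}

```text
time_s: 28.12
position: [0.6101, -0.0972, 0.0327]
tcp_rot: [3.137, 0.001, 1.654]
force: [0.1, -0.5, -0.3]
width: 0.405
gripper_force: 0.0
```

Request:
{"api": "apply_moves", "payload": {"rows": [[[0.2,0,0,0.4,0],[0.2,0,0,0.75,0],[0.2,0,0,0.9,0],[0.2,0,0,0.9,0],[0.2,0,0,0.9,0]]]}}

```text
time_s: 28.53
position: [0.609, -0.0967, 0.1881]
tcp_rot: [3.139, 0.001, 1.654]
force: [0.7, -0.3, 0.4]
width: 0.4
gripper_force: 0.0
```

Request:
{"api": "apply_moves", "payload": {"rows": [[[0.2,-0.8,0,0,0],[0.2,-0.8,0,0,0],[0.2,-0.8,0,0,0],[0.2,-0.8,0,0,0],[0.2,-0.8,0,0,0]]]}}

```text
time_s: 28.95
position: [0.4479, -0.0969, 0.1866]
tcp_rot: [3.138, 0.002, 1.654]
force: [-0.6, 0.0, 0.7]
width: 0.398
gripper_force: 0.0
```

Request:
{"api": "apply_moves", "payload": {"rows": [[[0.2,-0.7,0.3,0,0],[0.2,-0.5,0.6,0,0],[0.2,0,0.9,0,0],[0.2,0,0.9,0,0],[0.2,0,0.9,0,0]]]}}

```text
time_s: 29.37
position: [0.401, 0.0483, 0.187]
tcp_rot: [3.137, 0.001, 1.652]
force: [1.2, 0.4, -0.3]
width: 0.397
gripper_force: 0.0
```

Request:
{"api": "apply_moves", "payload": {"rows": [[[0.2,0,0.9,0,0],[0.2,0,0.9,0,0],[0.2,0,0.9,0,0],[0.2,0,0.9,0,0],[0.2,0,0,0,0]]]}}

```text
time_s: 29.78
position: [0.4007, 0.1972, 0.1869]
tcp_rot: [3.137, -0.004, 1.659]
force: [-0.4, 0.0, 0.7]
width: 0.4
gripper_force: 0.0
```

```bash
python3 - <<'E'
from h import *
s=env.get_state(); print(s["position"],s["force"],s["time_s"])
snap("top","top6"); snap("scene","sc6")
a=cv2.resize(cv2.imread("pics/top6.png")[90:190,245:375],(494,380),interpolation=cv2.INTER_CUBIC)
b=cv2.resize(cv2.imread("pics/sc6.png")[55:195,310:430],(306,380),interpolation=cv2.INTER_CUBIC)
cv2.imwrite("pics/v7.png",np.hstack([a,b]))
E
```

```text
[0.40065282 0.19722593 0.18688058] [-0.35772369  0.04043893  0.70968531] 29.7833
```

View pics/v7.png

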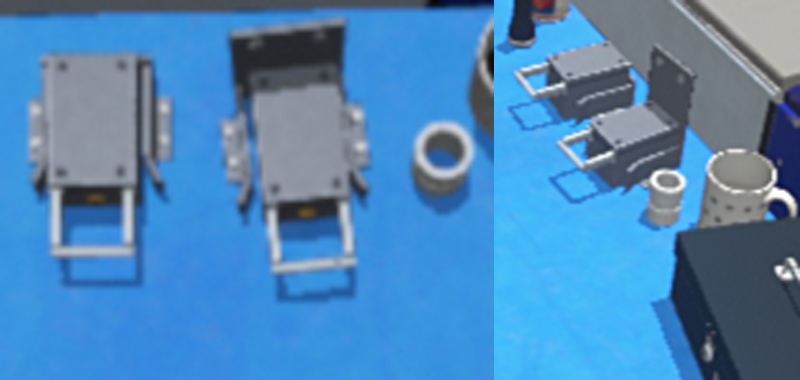

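Both boxes sit in their bays: B in the low one and A in the high one. Box A's far lid edge is at about (253,96)–(341,86) in the crop. I'll check numerically how far in both are.

```bash
python3 - <<'E'
from h import *
c=env.read_camera("top")
def q(x,y,z): return ray(c,(x+.5)/3.8-.5+245,(y+.5)/3.8-.5+90,z)[:2].round(4)
print("A far lid",q(253,96,.06),q(341,86,.06),"near",q(265,207,.06),q(349,197,.06),"bar",q(275,269,.046),q(354,264,.046))
print("B far lid",q(45,57,.06),q(137,55,.06),"near",q(50,187,.06),q(137,187,.06),"bar",q(52,252,.046),q(135,252,.046))
g=cv2.cvtColor(c["image"],cv2.COLOR_RGB2GRAY); 
for u in(315,323,330): print(u,g[95:120,u].tolist())
E
```

```text
A far lid [ 0.7292 -0.0549] [ 0.7356 -0.1189] near [ 0.6458 -0.0624] [ 0.6521 -0.1229] bar [ 0.6033 -0.0688] [ 0.606  -0.1259]
B far lid [0.7617 0.0966] [0.7619 0.0294] near [0.6634 0.0924] [0.6623 0.0296] bar [0.6188 0.0925] [0.6177 0.0324]
315 [127, 129, 133, 112, 57, 42, 41, 41, 40, 39, 40, 40, 43, 63, 81, 75, 65, 71, 83, 115, 144, 148, 148, 149, 149]
323 [127, 133, 114, 60, 42, 40, 40, 39, 40, 40, 40, 43, 62, 80, 81, 80, 81, 85, 114, 142, 145, 146, 148, 147, 147]
330 [127, 116, 71, 57, 62, 50, 42, 41, 41, 41, 42, 51, 68, 72, 59, 56, 74, 114, 144, 147, 147, 146, 146, 146, 146]
```

```bash
python3 -c "
from cell import env
print(env.sign_off())"
```

```text
the job is handed in; nothing more can be done
None
```

I lifted each box slightly to weigh it, then slid the full one (the left box at the start) into the high-back bay and the empty one (the right box) into the low-back bay. Contact force and the final picture show both home against their back plates, and the job was handed in at about 30 s of the 72 s allowed.

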